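Open the row of solvent valves

TASK

Open the four blue solvent valves by running shut fingertips lightly along their row, from the blue lever farthest from the red one towards the red one, so that each blue lever in turn is pushed well over to its other side. Leave the red purge lever as it is, do not pinch or lift anything, and do not shove the manifold or disturb the vials on it or anything else on the bench.

Things in the scene. Friction and masses are not known exactly. Their poses are not given: they have to be found in the camera images.
- manifold: White valve manifold, a loose box on rubber feet, 110 x 340 x 40 mm high, 1.6 to 2.3 kg; a sideways push of 8 to 16 N slides it. Origin: centre of its underside; z up, y along its length. Toggle levers stand in a row along y at x = +20 mm: four blue, pivots at y = -135, -77, -19, +39 mm, and one red at y = +134 mm; pivots are 46 mm above the underside. Two vials stand on top near x = -36 mm.
- lever1 (a joint): Angle of blue lever 1 (counted from the end away from the red one), rad. 0: shut, leaning 0.40 (23 degrees) from upright to the manifold's -y; 0.40: upright; 1.8: open, at its stop, 80 degrees past upright to +y. Open means 1.1 or more. Starts between 0 and 0.2; no spring, stays where it is left; moving it takes about 0.04 N m (1 to 2 N).
- lever1_tip (a point): Centre of the round blue tip (radius 6 mm) of lever 1, 34 mm from the pivot, moving with the lever (stem radius 3.5 mm). The top of a shut lever is 37 mm above the pivot, of a fully open one 12 mm: fingertips drawn along the row some 18 mm above the pivots lay each lever over and then pass on above it.
- lever2 (a joint): Angle of blue lever 2 (counted from the end away from the red one), rad. 0: shut, leaning 0.40 (23 degrees) from upright to the manifold's -y; 0.40: upright; 1.8: open, at its stop, 80 degrees past upright to +y. Open means 1.1 or more. Starts between 0 and 0.2; no spring, stays where it is left; moving it takes about 0.04 N m (1 to 2 N).
- lever2_tip (a point): Centre of the round blue tip (radius 6 mm) of lever 2, 34 mm from the pivot, moving with the lever (stem radius 3.5 mm). The top of a shut lever is 37 mm above the pivot, of a fully open one 12 mm: fingertips drawn along the row some 18 mm above the pivots lay each lever over and then pass on above it.
- lever3 (a joint): Angle of blue lever 3 (counted from the end away from the red one), rad. 0: shut, leaning 0.40 (23 degrees) from upright to the manifold's -y; 0.40: upright; 1.8: open, at its stop, 80 degrees past upright to +y. Open means 1.1 or more. Starts between 0 and 0.2; no spring, stays where it is left; moving it takes about 0.04 N m (1 to 2 N).
- lever3_tip (a point): Centre of the round blue tip (radius 6 mm) of lever 3, 34 mm from the pivot, moving with the lever (stem radius 3.5 mm). The top of a shut lever is 37 mm above the pivot, of a fully open one 12 mm: fingertips drawn along the row some 18 mm above the pivots lay each lever over and then pass on above it.
- lever4 (a joint): Angle of blue lever 4 (counted from the end away from the red one), rad. 0: shut, leaning 0.40 (23 degrees) from upright to the manifold's -y; 0.40: upright; 1.8: open, at its stop, 80 degrees past upright to +y. Open means 1.1 or more. Starts between 0 and 0.2; no spring, stays where it is left; moving it takes about 0.04 N m (1 to 2 N).
- lever4_tip (a point): Centre of the round blue tip (radius 6 mm) of lever 4, 34 mm from the pivot, moving with the lever (stem radius 3.5 mm). The top of a shut lever is 37 mm above the pivot, of a fully open one 12 mm: fingertips drawn along the row some 18 mm above the pivots lay each lever over and then pass on above it.
- purge (a joint): Angle of the red purge lever, measured like the blue ones; starts at 0 (leaning towards -y, i.e. towards the blue levers) and must stay there.
- purge_tip (a point): Centre of the round tip (radius 6 mm) of the red lever, 34 mm from its pivot.
- vial1: Amber glass vial, 22 mm across, 44 mm high, grey cap, standing loose on the manifold's top. Origin: centre of its underside.
- vial2: The same with a green cap, also loose on the manifold's top. Origin: centre of its underside.
- amber_bottle: Amber bottle, 76 mm across, 150 mm high, on the bench. Origin: centre of the underside.
- amber_jar: Amber jar with white lid, 70 mm across, 110 mm high, on the bench. Origin: centre of the underside.
- beaker: Empty glass beaker, 68 mm across, 85 mm high, on the bench. Origin: centre of the underside.
- spanner: Steel spanner 150 mm long lying on the bench. Origin: on its underside, near mid-length; x along the spanner.
- mouse: Black computer mouse 100 x 60 x 30 mm on the bench. Origin: centre of the underside; x along it.
- lever1_pivot (a point): Pivot of blue lever 1, a point fixed to the manifold 46 mm above its underside.
- purge_pivot (a point): Pivot of the red lever, a point fixed to the manifold 46 mm above its underside.

How it is judged:
By the outcome, as a careful person would: the job done as asked, in the order asked, and still so for the second after the job is handed in, with the robot touching nothing.
It also fails if it takes over 43 s, if anything falls off the work surface, if the arm or the gripper's body presses on something with over 40 N, if the wrist force passes 120 N, or if a joint passes its speed limit or range.

ROBOT

A 6-joint arm with a two-finger parallel gripper is mounted at the origin on the work surface. World frame = base frame: x ahead of the robot, y to its left, z up, the work surface at z = 0. Lengths are in m, angles in rad, forces in N, time in s.
With the tool pointing down it reaches from about 0.35 to 0.85 m from the base axis. Payload 8.1 kg.
Tool frame: the origin (TCP) lies between the finger pads; the fingertips stand 11 mm ahead of it and the grasp point (between the pads) lies 8 mm behind it (robot.tips_ahead is the distance from the TCP to the fingertips, in m); z points along the fingers, y is the line along which they close (so a half turn about z gives the same grasp; the last joint's range is limited). The gripper opens to 93 mm and grips with 3 to 60 N. Pads are 15 mm wide; open, the fingers measure 128 mm over their backs; the gripper's body (75 mm by 188 mm) begins 65 mm behind the grasp point.
Start: joints at [-1.369, 0.13, 1.488, -0, 1.523, -0.085], TCP at [0.17, -0.575, 0.23] pointing down, gripper open.
Joint ranges: [-2.96, 2.96], [-0.89, 2.26], [0.02, 2.5], [-1.34, 4.48], [0, 2.73], [-2.66, 2.66]. Speed limits (rad/s): [2.39, 2.39, 2.79, 3.14, 3.14, 3.14].

INTERFACE

Orientations are given as a rotation vector (axis times angle).
In Python, from plant import robot gives the robot as it stands. The module is installed in compiled form; this text tells all that it offers.
- The arm moves only by the tool move_arm, never from a script. Its argument "deltas" is one flat list of numbers, 7 for each row, row after row: the shift along the tool's x, y, z in m, then the turn, a rotation vector about the tool's x, y, z in rad, then the opening, from 0 (shut) to 1 (fully open). A call has 1 to 12 rows; each row is the pose to reach, as a shift and turn from the pose commanded when the call began, along the tool's axes at that moment; what a row does not reach only later rows make up. A row lasts 1/8 s, in which the tool goes at most 62.5 mm and 10.7 degrees, less where a joint would pass 70% of its speed; a pose out of reach is approached as far as the arm can. A call with a gripper value outside its range is refused whole. The fingers move at their own pace and stop on an object; "squeeze" is the grip in N (left out, the last holds). Time passes only in rows, so rows that repeat a pose let the fingers close. It gives the time, the measured TCP pose, the force, the opening and the grip force at its end, in the units of the state.
- robot.read_state(): the state, without advancing time (a new reading comes with each control period).
- robot.read_camera(name): name is "side" or "top" or "wrist"; returns (picture, depth): 420x560x3 uint8, red, green, blue; 420x560 float32, m along the optical axis (not along the pixel's ray), 0 where there is no reading.
- robot.camera_model(name): a dict with "K" (3x3 intrinsics, pixels), "k1" (the pictures are not rectified: a ray, as slopes to the right and down, at radius r is drawn at 1 + k1 r^2 times it, then the intrinsics apply), "R" (3x3) and "t" (3): a world point X has camera coordinates R X + t; the wrist camera has in their place "tool_from_camera" (4x4, takes a point from camera to tool coordinates, whose origin is the TCP and whose axes are the flange's). Camera axes: x right, y down, z forward; pixel columns grow to the right and rows downward; lengths in m; the calibration is good to about 2 mm. A picture is of the moment at which its call begins: read the wrist's pose just before it. camera_model takes no time and is no camera call.
- robot.close_job(): hands the job in; it is judged then, once.
Trained networks look in the newest picture that a camera, given by its name, has taken for a name from the list of things; names that differ only in an ending like _2 or _b are one class to them, and where a whole thing is asked for, a point or a joint stands for the part that bears it (a point fixed in the world has none). Each returns a list of dicts, best first, with "confidence" (0 to 1); they miss things now and then, are a little off and sometimes report something else, mostly with a low value. They report only what shows in the picture. A call takes as long as a camera call.
- robot.recognise(camera, label): "uv" ([column, row] in pixels, amid what is visible of it).
The state is a dict: "t": time; "q": joint angles; "dq": joint speeds; "joint_torque": joint torques, N m; "tool_pos": TCP position; "orientation": TCP orientation; "force": force on the tool from outside, world axes, zero at the start; "wrist_torque": the same for the moment, N m; "opening": finger opening in m; "gripper_force": force on a finger pad.
Only numpy, scipy, OpenCV 4.12 (cv2) and the standard library are available. Lean on these libraries where they do the work, as an engineer would, in place of code of your own. Each camera call takes 0.05 s, during which the arm holds its last target. There are 200 camera calls.

## Working session

There is one attempt and no reset: what is moved stays moved. The work goes in short steps, Python scripts to look and compute and a tool call to move; the robot and the scene stay as the last step left them, time stands still between calls to the robot, and variables do not carry over. Pictures are saved under pics/ and viewed, at most 10 in all, crops included, and the job is handed in when it is done.

Besides the shell and the picture viewer there is one more tool, called after ">>>" by a JSON object that holds its "name" and its "arguments". move_arm: Moves the arm, as the interface text tells. Its arguments: {"type":"object","properties":{"deltas":{"type":"array","items":{"type":"number"}},"squeeze":{"type":"number"}},"required":["deltas"]}

```bash
mkdir -p pics
cat > h.py <<'E'
import numpy as np, cv2
from scipy.spatial.transform import Rotation as Ro
from plant import robot
def ray(m,uv):
    K=m["K"]; p=cv2.undistortPoints(np.array([[uv]],float),np.array(K,float),np.array([m["k1"],0,0,0],float))[0,0]
    return np.array([p[0],p[1],1.])
def world(cam,uv,z=None,dep=None):
    m=robot.camera_model(cam); r=ray(m,uv)
    if cam=="wrist":
        s=robot.read_state(); T=np.eye(4);T[:3,:3]=Ro.from_rotvec(s["orientation"]).as_matrix();T[:3,3]=s["tool_pos"]
        T=T@np.array(m["tool_from_camera"]); A=T[:3,:3];c=T[:3,3]
    else:
        A=np.array(m["R"]).T; c=-A@np.array(m["t"])
    d=A@r
    return c+d*((z-c[2])/d[2] if dep is None else dep)
E
python3 - <<'E'
from h import *
s=robot.read_state(); print(s["t"],s["tool_pos"],s["orientation"],robot.tips_ahead)
for c in("top","side"):
    im,d=robot.read_camera(c); cv2.imwrite(f"pics/{c}0.png",im[:,:,::-1]); np.save(c+"0.npy",d)
    L=["lever1_tip","purge_tip","vial1","vial2","manifold"] 
    for l in L:
        for o in robot.recognise(c,l)[:5]:
            u,v=o["uv"]; z=d[int(round(v)),int(round(u))]
            print(c,l,np.round(o["uv"]),round(o["confidence"],2),np.round(world(c,o["uv"],dep=z),3) if z>0 else None)
E
```

```text
0.0 [ 0.16962116 -0.57495773  0.22859153] [-3.10757429e+00 -4.48676710e-01  1.74239401e-04] 0.011
top manifold [303. 239.] 0.8 [ 0.542 -0.059  0.041]
side lever1_tip [253. 244.] 0.69 [ 0.549 -0.105  0.039]
side lever1_tip [258. 263.] 0.36 [ 0.553 -0.213  0.078]
side lever1_tip [234. 220.] 0.27 [ 0.506 -0.04   0.068]
side purge_tip [253. 244.] 0.33 [ 0.548 -0.105  0.039]
side manifold [251. 244.] 0.87 [ 0.545 -0.105  0.039]
```

View pics/top0.png

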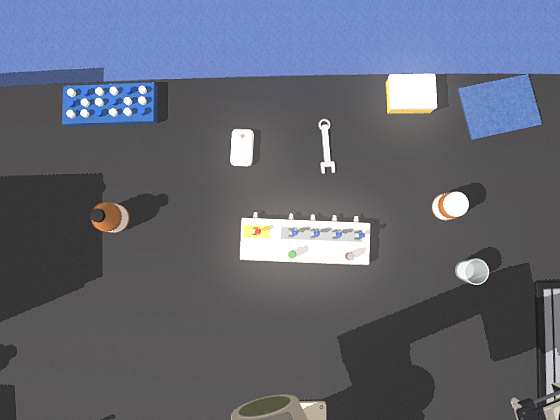

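View pics/side0.png

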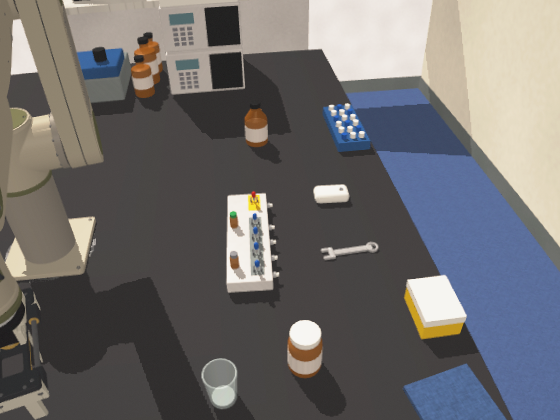

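The top view shows the manifold near (305,240) with the red lever at (257,231). The blues run from (293,232) to (360,236), so lever 1 is at the right (-y) end. Vials are at (292,254) and (349,256). The side view agrees. Next I'll measure the manifold's pose.

```bash
cat > m.py <<'E'
from h import *
im=cv2.imread("pics/top0.png"); d=np.load("top0.npy")
mask=np.zeros(im.shape[:2],np.uint8); 
hsv=cv2.cvtColor(im,cv2.COLOR_BGR2HSV)
sub=np.zeros_like(mask); sub[208:275,232:380]=1
w=((hsv[...,2]>150)&(sub>0)).astype(np.uint8)
w=cv2.morphologyEx(w,cv2.MORPH_OPEN,np.ones((7,7)))
ys,xs=np.nonzero(w); P=np.array([world("top",(x,y),z=.04)[:2] for x,y in zip(xs,ys)],np.float32)
print("rect",cv2.minAreaRect(P))
for n,c in(("blue",(hsv[...,0]>100)&(hsv[...,0]<130)&(hsv[...,1]>120)),("red",((hsv[...,0]<8)|(hsv[...,0]>172))&(hsv[...,1]>150)&(hsv[...,2]>90))):
    k,_,st,ce=cv2.connectedComponentsWithStats((c&(sub>0)).astype(np.uint8))
    for i in range(1,k):
        if st[i,4]>5: print(n,ce[i].round(1),st[i,4],world("top",ce[i],z=.077).round(3))
s=robot.read_state();print(s["t"],Ro.from_rotvec(s["orientation"]).as_matrix().round(3).tolist(),np.array(robot.camera_model("wrist")["tool_from_camera"]).round(3).tolist())
E
python3 m.py
```

```text
Traceback (most recent call last):
  File "m.py", line 8, in <module>
    ys,xs=np.nonzero(w); P=np.array([world("top",(x,y),z=.04)[:2] for x,y in zip(xs,ys)],np.float32)
                                     ~~~~~^^^^^^^^^^^^^^^^^^^
  File "h.py", line 8, in world
    m=robot.camera_model(cam); r=ray(m,uv)
ValueError: time passes only in moves, steps and waits
```

```bash
sed -i 's/^def ray/from functools import lru_cache\n@lru_cache\ndef cm(n): return robot.camera_model(n)\ndef ray/; s/m=robot.camera_model(cam)/m=cm(cam)/' h.py; python3 m.py
```

```text
rect ((0.5363962054252625, -0.06255175173282623), (0.34111514687538147, 0.11228090524673462), 86.42423248291016)
blue [293.9 232.4] 17 [ 0.558 -0.034  0.077]
blue [315.9 233.4] 17 [ 0.554 -0.09   0.077]
blue [338.  234.1] 16 [ 0.551 -0.147  0.077]
blue [361.3 235.2] 18 [ 0.547 -0.206  0.077]
red [256.  230.7] 7 [0.564 0.062 0.077]
0.6 [[0.959, 0.283, 0.0], [0.283, -0.959, -0.0], [0.0, 0.0, -1.0]] [[-0.0, -0.962, -0.273, 0.075], [1.0, 0.0, -0.001, 0.002], [0.0, -0.273, 0.962, -0.154], [0.0, 0.0, 0.0, 1.0]]
```

>>> {"name": "move_arm", "arguments": {"deltas": [0.04, -0.025, 0, 0, 0, 0.03, 0, 0.08, -0.05, 0, 0, 0, 0.06, 0, 0.12, -0.075, 0, 0, 0, 0.09, 0, 0.16, -0.1, 0, 0, 0, 0.12, 0, 0.2, -0.125, 0, 0, 0, 0.15, 0, 0.24, -0.15, 0, 0, 0, 0.18, 0, 0.28, -0.175, 0, 0, 0, 0.21, 0, 0.32, -0.2, 0, 0, 0, 0.24, 0, 0.36, -0.225, 0, 0, 0, 0.27, 0, 0.4, -0.25, 0, 0, 0, 0.3, 0, 0.44, -0.28, 0, 0, 0, 0.33, 0, 0.475, -0.303, 0, 0, 0, 0.349, 0], "squeeze": 5}}

```text
t: 2.1
tool_pos: [0.5406, -0.1488, 0.2298]
orientation: [3.14, -0.098, 0.001]
force: [0.8, -1.1, 0.3]
opening: 0.0007
gripper_force: 0.0
```

>>> {"name": "move_arm", "arguments": {"deltas": [0, 0, 0, 0, 0, 0, 0, 0, 0, 0, 0, 0, 0, 0]}}

```text
t: 2.35
tool_pos: [0.5394, -0.1507, 0.2295]
orientation: [3.14, -0.096, -0.001]
force: [-0.3, -0.2, 0.0]
opening: 0.0005
gripper_force: 0.0
```

Run:
```python
from h import *
s=robot.read_state(); print(s["t"],s["tool_pos"],Ro.from_rotvec(s["orientation"]).as_matrix().round(3).tolist(),s["force"],s["opening"])
im,d=robot.read_camera("wrist"); cv2.imwrite("pics/w1.png",im[:,:,::-1])
for l in ["lever1_tip","lever2_tip","lever3_tip","lever4_tip","purge_tip","lever1_pivot","vial1","vial2"]:
    for o in robot.recognise("wrist",l)[:4]:
        u,v=np.array(o["uv"]).round().astype(int); z=d[v,u]
        print(l,u,v,round(o["confidence"],2),world("wrist",o["uv"],dep=z).round(3))
```

```text
2.35 [ 0.53938135 -0.15073276  0.22954599] [[0.998, -0.061, -0.0], [-0.061, -0.998, -0.0], [-0.0, 0.0, -1.0]] [-0.3203709  -0.18851234  0.02531193] 0.0005081065444428067
lever1_tip 341 185 0.75 [ 0.551 -0.208  0.08 ]
lever1_tip 222 186 0.62 [ 0.558 -0.098  0.081]
lever2_tip 279 189 0.51 [ 0.553 -0.15   0.084]
lever3_tip 220 185 0.52 [ 0.559 -0.096  0.082]
lever3_tip 237 6 0.47 [ 0.727 -0.119  0.007]
lever3_tip 64 185 0.35 [0.568 0.051 0.08 ]
lever3_tip 277 188 0.26 [ 0.554 -0.148  0.084]
lever4_tip 161 187 0.7 [ 0.561 -0.041  0.081]
purge_tip 63 184 0.7 [0.569 0.052 0.081]
purge_tip 538 98 0.59 [ 0.62  -0.41   0.044]
lever1_pivot 206 193 0.7 [ 0.544 -0.071  0.04 ]
lever1_pivot 69 186 0.36 [0.566 0.052 0.074]
vial1 310 237 0.95 [ 0.503 -0.176  0.082]
vial1 165 240 0.79 [ 0.508 -0.035  0.08 ]
vial2 310 237 0.95 [ 0.503 -0.176  0.082]
vial2 165 240 0.79 [ 0.508 -0.035  0.08 ]
```

View pics/w1.png

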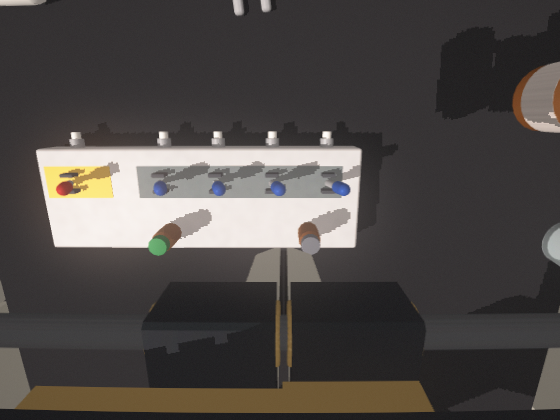

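The wrist view confirms the layout: blue tips at (341,187), (279,189), (219,187) and (161,187), red tip at (64,186), and vial caps at (310,243) and (160,246), well clear of the row. Tip heights are about 0.08 m, as they should be. I'll go to the -y end and lower there.

>>> {"name": "move_arm", "arguments": {"deltas": [0.004, 0.035, 0, 0, 0, 0, 0, 0.008, 0.07, 0, 0, 0, 0, 0, 0.0126, 0.1075, 0, 0, 0, 0, 0, 0.0126, 0.1075, 0.035, 0, 0, 0, 0, 0.0126, 0.1075, 0.07, 0, 0, 0, 0, 0.0126, 0.1075, 0.1, 0, 0, 0, 0, 0.0126, 0.1075, 0.13, 0, 0, 0, 0, 0.0126, 0.1075, 0.145, 0, 0, 0, 0, 0.0126, 0.1075, 0.154, 0, 0, 0, 0, 0.0126, 0.1075, 0.154, 0, 0, 0, 0, 0.0126, 0.1075, 0.154, 0, 0, 0, 0]}}

```text
t: 4.18
tool_pos: [0.5463, -0.259, 0.0769]
orientation: [3.139, -0.098, 0.003]
force: [-0.1, -0.5, 0.0]
opening: 0.0004
gripper_force: 0.0
```

Run:
```python
from h import *
s=robot.read_state(); print(s["t"],s["tool_pos"],Ro.from_rotvec(s["orientation"]).as_matrix().round(3).tolist(),s["force"],s["opening"])
im,d=robot.read_camera("wrist"); cv2.imwrite("pics/w2.png",im[:,:,::-1])
```

```text
4.175 [ 0.54630686 -0.25901112  0.07694742] [[0.998, -0.062, 0.002], [-0.062, -0.998, -0.001], [0.002, 0.001, -1.0]] [-0.13012639 -0.46968627  0.02876817] 0.00041280337111940295
```

View pics/w2.png

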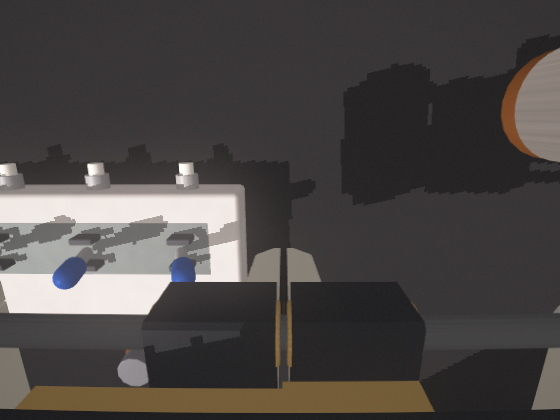

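The shut fingers are lowered beside lever 1, whose tip is at (183,268). They are in line with the row and clear of it. Now I'll start the sweep.

>>> {"name": "move_arm", "arguments": {"deltas": [0, -0.009, 0.001, 0, 0, 0, 0, 0, -0.018, 0.001, 0, 0, 0, 0, 0, -0.027, 0.001, 0, 0, 0, 0, 0, -0.036, 0.001, 0, 0, 0, 0, 0, -0.045, 0.001, 0, 0, 0, 0, 0, -0.054, 0.001, 0, 0, 0, 0, 0, -0.063, 0.001, 0, 0, 0, 0, 0, -0.072, 0.001, 0, 0, 0, 0, 0, -0.081, 0.001, 0, 0, 0, 0, 0, -0.09, 0.001, 0, 0, 0, 0]}}

```text
t: 5.48
tool_pos: [0.5512, -0.168, 0.0747]
orientation: [-3.14, 0.098, -0.0]
force: [0.5, -2.5, 2.9]
opening: 0.0004
gripper_force: 1.6
```

Run:
```python
from h import *
s=robot.read_state(); print(s["t"],s["tool_pos"],s["force"])
im,d=robot.read_camera("side"); cv2.imwrite("pics/s3.png",cv2.resize(im[170:310,180:320,::-1],None,fx=4,fy=4))
```

```text
5.475 [ 0.55119278 -0.16803014  0.0746696 ] [ 0.48746387 -2.46372484  2.86298669]
```

View pics/s3.png

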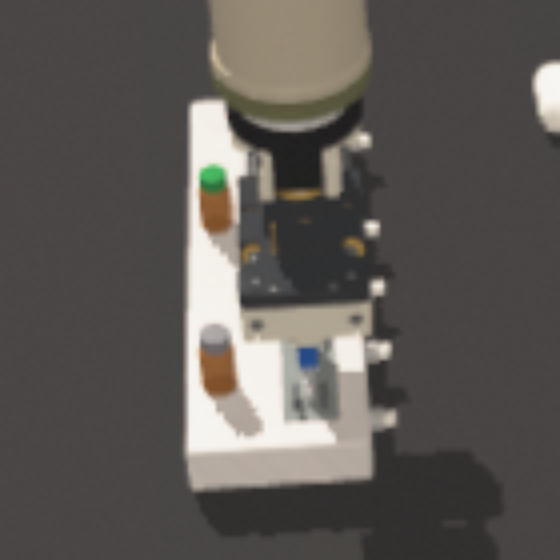

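Lever 1 is going over, with its tip showing at (308,355) ahead of its pivot. Forces are about 3 N and the vials are upright, so I'll continue.

>>> {"name": "move_arm", "arguments": {"deltas": [0, -0.009, 0, 0, 0, 0, 0, 0, -0.018, 0, 0, 0, 0, 0, 0, -0.027, 0, 0, 0, 0, 0, 0, -0.036, 0, 0, 0, 0, 0, 0, -0.045, 0, 0, 0, 0, 0, 0, -0.054, 0, 0, 0, 0, 0, 0, -0.063, 0, 0, 0, 0, 0, 0, -0.072, 0, 0, 0, 0, 0, 0, -0.081, 0, 0, 0, 0, 0, 0, -0.09, 0, 0, 0, 0, 0, 0, -0.099, 0, 0, 0, 0, 0, 0, -0.108, 0, 0, 0, 0, 0]}}

```text
t: 7.02
tool_pos: [0.5579, -0.0603, 0.0746]
orientation: [-3.14, 0.098, 0.0]
force: [-0.0, -1.2, 1.2]
opening: 0.0007
gripper_force: 0.6
```

Run:
```python
from h import *
s=robot.read_state(); print(s["t"],s["tool_pos"],s["force"])
im,d=robot.read_camera("wrist"); cv2.imwrite("pics/w4.png",im[:,:,::-1])
```

```text
7.025 [ 0.55786711 -0.06030498  0.07463916] [-0.02758574 -1.19526299  1.21762563]
```

View pics/w4.png

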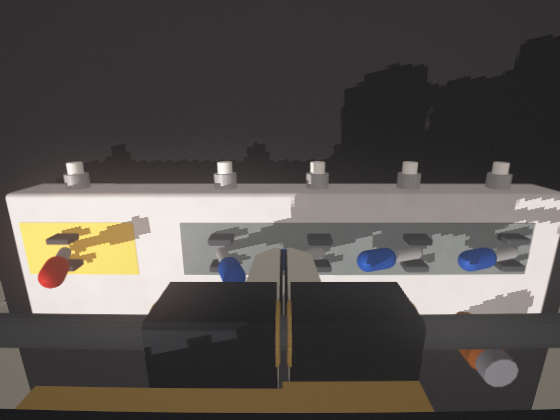

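Levers 1 and 2 are laid over, at (477,260) and (377,260). Lever 3 is under the fingers, lever 4 at (231,268) is being met, and red is untouched at (55,270). Now I'll finish on lever 4, stopping well short of red.

>>> {"name": "move_arm", "arguments": {"deltas": [0, -0.009, 0, 0, 0, 0, 0, 0, -0.018, 0, 0, 0, 0, 0, 0, -0.027, 0, 0, 0, 0, 0, 0, -0.036, 0, 0, 0, 0, 0, 0, -0.045, 0, 0, 0, 0, 0, 0, -0.053, 0, 0, 0, 0, 0, 0, -0.06, 0, 0, 0, 0, 0, 0, -0.06, 0, 0, 0, 0, 0]}}

```text
t: 8.07
tool_pos: [0.5616, -0.0003, 0.0747]
orientation: [-3.14, 0.097, -0.0]
force: [0.8, -0.0, 0.9]
opening: 0.0006
gripper_force: 0.1
```

Run:
```python
from h import *
s=robot.read_state(); print(s["t"],s["tool_pos"],s["force"])
im,d=robot.read_camera("wrist"); cv2.imwrite("pics/w5.png",im[:,:,::-1])
```

```text
8.075 [ 5.61618555e-01 -2.69116872e-04  7.46547025e-02] [ 0.7817467 -0.0493352  0.871049 ]
```

View pics/w5.png

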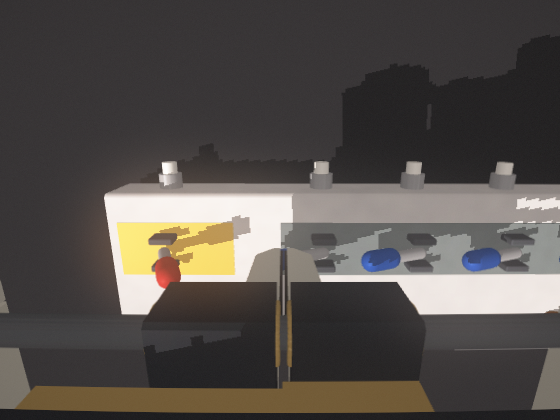

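Lever 4 is now under the fingers and levers 2 and 3 are laid over. Red at (168,270) still stands clear. I'll lift straight up.

>>> {"name": "move_arm", "arguments": {"deltas": [0, 0, -0.02, 0, 0, 0, 0, 0, 0, -0.05, 0, 0, 0, 0, 0, 0, -0.09, 0, 0, 0, 0, 0, 0.03, -0.13, 0, 0, 0, 0, 0, 0.06, -0.16, 0, 0, 0, 0, 0, 0.09, -0.16, 0, 0, 0, 0, 0, 0.09, -0.16, 0, 0, 0, 0, 0, 0.09, -0.16, 0, 0, 0, 0]}}

```text
t: 9.12
tool_pos: [0.5559, -0.0906, 0.2351]
orientation: [-3.14, 0.099, -0.0]
force: [0.7, 0.2, 0.4]
opening: 0.0003
gripper_force: 0.0
```

Run:
```python
from h import *
s=robot.read_state(); print(s["t"],s["tool_pos"],s["force"])
im,d=robot.read_camera("wrist"); cv2.imwrite("pics/w6.png",im[:,:,::-1])
for l in ["lever1_tip","lever4_tip","purge_tip","vial1"]:
    for o in robot.recognise("wrist",l)[:4]:
        u,v=np.array(o["uv"]).round().astype(int); print(l,u,v,round(o["confidence"],2),world("wrist",o["uv"],dep=d[v,u]).round(3))
```

```text
9.125 [ 0.55586412 -0.09063402  0.23514618] [0.68995006 0.15089427 0.39278385]
lever1_tip 364 193 0.76 [ 0.553 -0.174  0.058]
lever1_tip 253 196 0.35 [ 0.556 -0.061  0.059]
lever1_tip 134 199 0.27 [0.566 0.051 0.08 ]
lever4_tip 201 196 0.93 [ 0.56  -0.008  0.058]
purge_tip 132 199 0.51 [0.566 0.053 0.079]
vial1 226 250 0.9 [ 0.51  -0.033  0.083]
vial1 369 248 0.78 [ 0.503 -0.174  0.082]
```

View pics/w6.png

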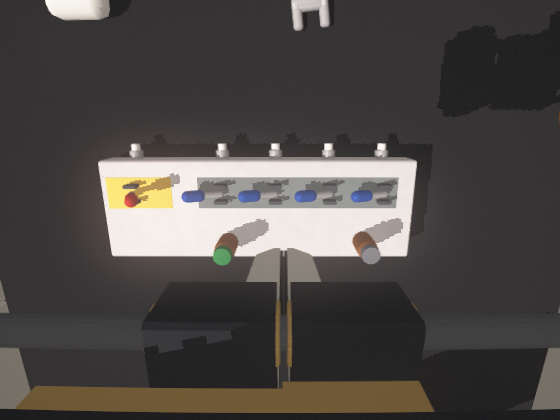

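All four blue levers lie over towards red, with tips at (193,196), (249,196), (306,196) and (362,196), low at about 0.058 m. Red at (131,200) is unchanged, both vials are upright where they were, and the manifold hasn't moved.

```bash
python3 -c "
from plant import robot
print(robot.close_job())"
```

```text
the job is handed in; nothing more can be done
None
```

All four blue valves were pushed well over to open, in order from the far end towards red; the red lever, vials and manifold showed no change in the last wrist picture, and the job is handed in (about 9 s of the 43 s used).

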